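# Go and no-go check of a feed bush

### The arm

A 6-joint arm with a two-finger parallel gripper is mounted at the origin on the work surface. World frame = base frame: x ahead of the robot, y to its left, z up, the work surface at z = 0. Lengths are in m, angles in rad, forces in N, time in s.
With the tool pointing down it reaches from about 0.35 to 0.725 m from the base axis. Payload 4.3 kg.
Tool frame: the origin (TCP) lies at the very end of the fingers, on their centre line; the grasp point (between the pads) lies 19 mm behind it; z points along the fingers, y is the direction in which the jaws open and shut (so a half turn about z gives the same grasp; the last joint's range is limited). The gripper opens to 85 mm and grips with 20 to 120 N. Pads are 22 mm wide; open, the fingers measure 114 mm over their backs; the gripper's body (76 mm by 85 mm) begins 54 mm behind the grasp point. The pads swing forward as they close: fully open they stand 13 mm farther back than shut.
Start: joints at [1.203, 0.377, 0.081, 1.274, 0, 1.46], TCP at [0.147, 0.556, 0.231] pointing down, gripper open.
Joint ranges: [-2.72, 2.72], [-0.84, 1.66], [-1.02, 1.22], [-1.77, 2.12], [-1.37, 1.28], [-3.14, 3.14]. Speed limits (rad/s): [2.57, 2.57, 3.14, 3.14, 3.14, 3.14].

### API

Orientations are given as a unit quaternion [w, x, y, z].
In Python, from plant import get_state, grab_frame, camera_info, finish_job gives the robot as it stands.
- The arm moves only by the tool step_arm, never from a script. Its arguments are lists of equal length, an entry for each row: "translation": the shift along the world's x, y, z in cm, a list of three; "twist": the turn about the world's z in rad. A call has 1 to 12 rows; each row shifts and turns the pose as measured when the row begins; what a row does not reach is not made up. A row lasts 1/8 s, in which the tool goes at most 62.5 mm and 10.7 degrees, less where a joint would pass 70% of its speed; a pose out of reach is approached as far as the arm can. A call is refused whole if a number of a shift passes 6.25 or a number of a turn 0.188, either way. A call with a gripper value outside its range is refused whole. "jaw" is the finger opening in cm, from 0 to 8.54, set as the call begins (left out, the last holds). The fingers move at their own pace and stop on an object; the grip force is fixed at half the most. Time passes only in rows, so rows that do not move let the fingers close. It gives the time, the measured TCP pose, the force and the opening at its end, in the units of the state.
- get_state(): the state, without advancing time (a new reading comes with each control period).
- grab_frame(name): name is "side" or "top" or "wrist"; returns the picture (420x560x3 uint8, blue, green, red); there is no depth.
- camera_info(name): a dict with "fovy" (degrees; the focal length in pixels is half the picture's height over the tangent of half this angle, whatever the lens; pixels are square), "cx", "cy" (the principal point, pixels), "rvec" (rotation vector, rad) and "tvec" (3), from world to camera coordinates, as OpenCV has them. Camera axes: x right, y down, z forward; pixel columns grow to the right and rows downward; lengths in m; the calibration is good to about 2 mm. A picture is of the moment at which its call begins: read the wrist's pose just before it. camera_info takes no time and is no camera call; for the wrist camera it gives the pose at the moment of the call.
- finish_job(): hands the job in, once; it reports no verdict.
The state is a dict: "time": time; "joint_positions": joint angles; "qvel": joint speeds; "effort": joint torques, N m; "ee_pos": TCP position; "ee_rot": TCP orientation; "ft_force": force on the tool from outside, world axes, zero at the start; "ft_torque": the same for the moment, N m; "width": opening from 0.0 (shut) to 1.0 (fully open).
Only numpy, scipy, OpenCV 4.12 (cv2) and the standard library are available. Lean on these libraries where they do the work, as an engineer would, in place of code of your own. Each camera call takes 0.05 s, during which the arm holds its last target. There are 200 camera calls.

### The job

Check the bore of the clamped feed bush with the double-ended plug gauge: slide its long go end into the bore until the collar is fully home against the rim and draw it out, then turn the gauge round and press the short no-go end squarely into the recess against the bore, gently but firmly for about a second, to confirm that it is refused. Feel for the bore and never force the gauge (30 N would spoil it); finally lay the gauge back level on its rest, either way round, let go, and leave the other things on the bench alone.

Things in the scene. Friction and masses are not known exactly. Their poses are not given: they have to be found in the camera images.
- gauge_center (a point): Centre of the square handle of the loose double-ended plug gauge (124 mm long, about 0.22 kg). It starts level on its rest, this point 50 mm above the bench. x runs along the gauge to the go end, z up. Plain metal handle 64 mm long and 24 x 24 mm square (grip it across y), with a round collar 34 mm across, 5 mm thick, at each end (32 to 37 mm from the centre).
- gauge: The same gauge; origin and axes as gauge_center.
- go_tip (a point): Centre of the flat end of the go plug, the long thin one, 71 mm from the gauge's centre along its +x. The plug is 18 mm across and 34 mm long beyond its collar, its nose chamfered by 1.5 mm.
- nogo_tip (a point): Centre of the flat end of the no-go plug, the short thick one, 53 mm from the gauge's centre along its -x. The plug is 23 mm across and 16 mm long beyond its collar, sharp-edged.
- holder: Fixed clamp with the brass feed bush; origin on the bench under mouth; x level into the bore, z up. 75 mm deep (x), 110 wide (y), 84 high. Bush from the rim inwards: recess 28 mm across and 6 mm deep, then the bore, 20 mm across, to 52 mm from the rim, then a closed back. All rigid: push along x with 5 to 10 N; contact forces over 30 N, wedging included, spoil it.
- mouth (a point): Nominal centre of the bush's rim, 60 mm above the bench, axes as the holder. Rim plane and bore height are exact, but the bush (44 mm across) is clamped up to 6 mm to either side along y, unreported: find it by feel. Go end home: collar on the rim, go tip 34 mm past it. No-go end: enters the recess, stops on the step at its bottom, tip 6 mm past the rim.
- seat (a point): Where the gauge's centre belongs on its fixed rest, 50 mm above the bench; x along the gauge, z up. Two black saddles, 6 mm thick, 48 wide, centred 21 mm either side along x, tops 38 mm above the bench, carry the handle between lips 34 mm apart and 8 mm high; wooden foot 100 x 60 x 12 mm. The gauge may lie either way round.
- ruler: Bystander to be left alone: steel ruler block, 150 x 30 x 12 mm, lying flat; its origin is at its underside.
- varistor: Bystander to be left alone: green ceramic varistor disc, 32 mm across, 7 mm thick; its origin is at its underside.
- probe: Bystander to be left alone: red plastic logic probe, 170 mm long, 18 mm wide; its origin is at its underside.
- pump: Bystander to be left alone: grey desoldering pump with black rubber foot, about 215 mm long, 26 mm thick; its origin is at its underside.
- driver: Bystander to be left alone: screwdriver; its origin is at its underside.
- spacer: Bystander to be left alone: brass spacer ring, 28 mm across, 12 mm high; its origin is at its underside.
Not all that is in view belongs to the job. Of the things shaped like the gauge, the bare steel one is meant. Leave any orange look-alike of the holder alone.

How it is judged:
By the outcome, as a careful person would: the job done as asked, in the order asked, and still so for the second after the job is handed in, with the robot touching nothing.
It also fails if it takes over 72 s, if anything falls off the work surface, if the arm or the gripper's body presses on something with over 40 N, if the wrist force passes 120 N, or if a joint passes its speed limit or range.

## Working session

There is one attempt and no reset: what is moved stays moved. The work goes in short steps, Python scripts to look and compute and a tool call to move; the robot and the scene stay as the last step left them, time stands still between calls to the robot, and variables do not carry over. Pictures are saved under pics/ and viewed, about 8 in all and at most 12, crops included, and the job is handed in when it is done.

Besides the shell and the picture viewer there is one more tool, called after "Call:" by a JSON object that holds its "api" and its "payload". step_arm: Moves the arm, as the interface text tells. Its arguments: {"type":"object","properties":{"translation":{"type":"array","items":{"type":"array","items":{"type":"number"}}},"twist":{"type":"array","items":{"type":"number"}},"jaw":{"type":"number"}},"required":["translation","twist"]}

```bash
mkdir -p pics; ls; cat > h.py <<'E'
import numpy as np, cv2
from plant import *
def cam(n):
    c=camera_info(n); f=210/np.tan(np.radians(c['fovy'])/2)
    R=cv2.Rodrigues(np.array(c['rvec'],float))[0]; return c,f,R,np.array(c['tvec'],float)
def px2w(n,u,v,z,C=None):
    c,f,R,t=C or cam(n); o=-R.T@t; d=R.T@np.array([(u-c['cx'])/f,(v-c['cy'])/f,1]); return o+d*(z-o[2])/d[2]
def w2px(n,p,C=None):
    c,f,R,t=C or cam(n); q=R@np.array(p)+t; return q[:2]/q[2]*f+[c['cx'],c['cy']]
E
python3 - <<'E'
from h import *
for n in ("side","top","wrist"):
    im=grab_frame(n); cv2.imwrite(f'pics/{n}0.png',im); c,f,R,t=cam(n); print(n,c,f,-R.T@t)
s=get_state(); print(s)
a=cv2.imread('pics/top0.png'); cv2.imwrite('pics/top0b.png',cv2.resize(a,(800,600)))
E
```

```text
pics
side {'fovy': 42.786499216576175, 'cx': 289.92661649363095, 'cy': 215.4682016493003, 'rvec': array([ 2.33247825, -0.15949211,  0.09336413]), 'tvec': array([-0.50039782,  0.07148759,  1.20368033])} 536.0427351907687 [ 0.36115296 -0.8795739   0.89457983]
top {'fovy': 47.84585846918439, 'cx': 280.7989943830175, 'cy': 212.10273387520846, 'rvec': array([ 2.13310184, -2.16539274,  0.09832696]), 'tvec': array([0.00447041, 0.53098576, 1.35487886])} 473.38039408445815 [ 0.36936167 -0.03731282  1.40706869]
wrist {'fovy': 71.69748125898222, 'cx': 274.8268084809442, 'cy': 203.26369758874458, 'rvec': array([-2.30554534, -1.77419385, -0.2495032 ]), 'tvec': array([-0.57321965, -0.03580666,  0.37929401])} 290.65071366643235 [0.07887237 0.57223778 0.37423242]
{'time': 0.15, 'joint_positions': array([1.20269297e+00, 3.77890050e-01, 7.99634521e-02, 1.27443365e+00,
       9.33271678e-06, 1.46050892e+00]), 'qvel': array([-5.44482718e-05, -2.49997070e-03,  3.37595984e-03, -2.00668986e-03,
        3.97851035e-04, -1.30442995e-03]), 'effort': array([ 6.00478179e-04, -4.64035320e+01,  2.70170367e+01,  1.39029737e-02,
       -1.71418624e-04,  2.18568076e-06]), 'ee_pos': array([0.14641016, 0.5555293 , 0.23059039]), 'ee_rot': array([-1.89795963e-04,  1.28551219e-01,  9.91702563e-01, -7.58590060e-04]), 'ft_force': array([-0.28100735, -0.26564734, -0.20377947]), 'ft_torque': array([ 0.06478459, -0.0126731 ,  0.07812509]), 'width': 0.9975282610037889}
```

View pics/top0b.png

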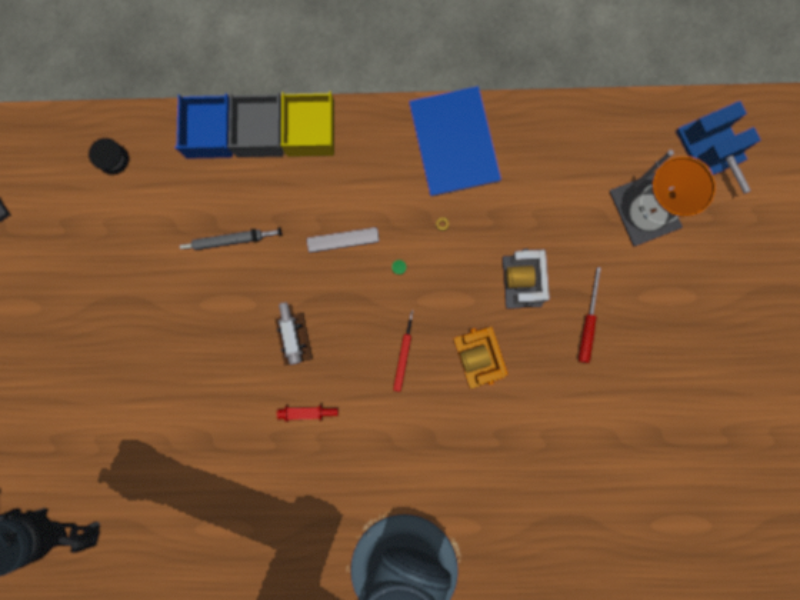

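View pics/side0.png

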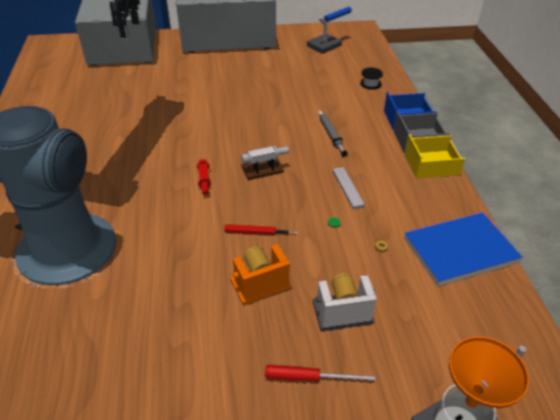

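The top view (800x600) shows two gauge shapes: bare steel at (290,335) on its rest, and a red look-alike at (308,412). The steel one is meant. There are two holders: white/grey at (527,278) and an orange look-alike at (480,357). The white one is meant. I'll confirm both in an enlarged crop.

```bash
python3 - <<'E'
from h import *
a=cv2.imread('pics/top0.png')
def crop(u,v,w,h,s): return cv2.resize(a[v:v+h,u:u+w],None,fx=s,fy=s,interpolation=cv2.INTER_CUBIC)
g=crop(180,200,50,66,8); h=crop(345,168,50,66,8)
cv2.imwrite('pics/crop1.png',np.hstack([g,h]))
E
```

```text
(no output)
```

View pics/crop1.png

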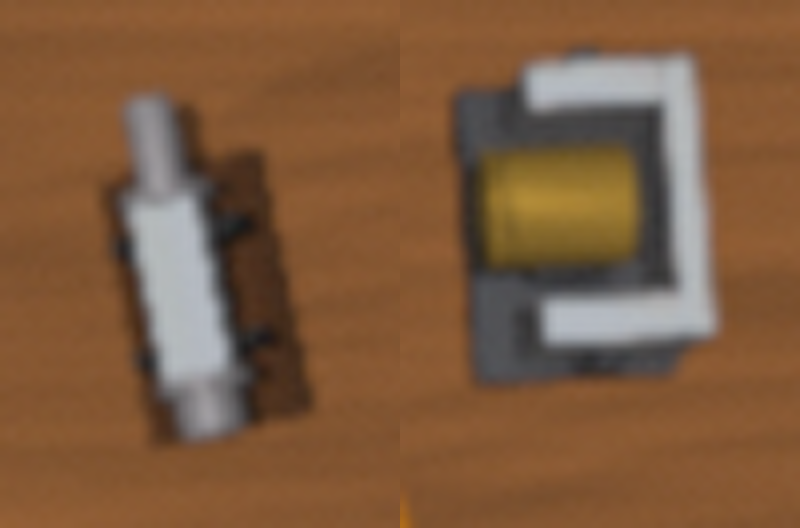

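Left half: the bare steel gauge, its long thin go end at the top, crop (148,95), and its no-go end at (210,435). Right half: the white holder with its back wall on the right, so the mouth faces left (+y), rim at about crop x=480. I'll get rough positions.

```bash
python3 - <<'E'
from h import *
C=cam('top'); L=lambda u,v,u0,v0:(u0+u/8,v0+v/8)
P=lambda n,u,v,u0,v0,z:print(n,px2w('top',*L(u,v,u0,v0),z,C).round(4))
P('handle',182,285,180,200,.062);P('go',148,95,180,200,.059);P('nogo',210,437,180,200,.06)
P('rimtop',80,208,345,168,.08)
for p in [(60,90),(80,380)]: P('platefront',*p,345,168,.0)
for p in [(290,55),(310,340)]: P('walltop',*p,345,168,.084)
s=get_state();print(s['ee_pos'])
C=cam('wrist');print(C[2],C[2].T@[0,0,1])
E
```

```text
handle [0.4634 0.2197 0.062 ]
go [0.5323 0.233  0.059 ]
nogo [0.4092 0.2098 0.06  ]
rimtop [ 0.5732 -0.215   0.08  ]
platefront [ 0.6305 -0.2197  0.    ]
platefront [ 0.5208 -0.2237  0.    ]
walltop [ 0.626  -0.2901  0.084 ]
walltop [ 0.5245 -0.2932  0.084 ]
[0.14641016 0.5555293  0.23059039]
[[ 2.56184494e-01  9.66627844e-01 -3.39896329e-04]
 [ 9.29042465e-01 -2.46126145e-01  2.76228201e-01]
 [ 2.66926213e-01 -7.10811602e-02 -9.61092017e-01]] [ 0.26692621 -0.07108116 -0.96109202]
```

Call:
{"api": "step_arm", "payload": {"translation": [[4,-4.2,-0.9],[4,-4.2,-0.9],[4,-4.2,-0.9],[4,-4.2,-0.9],[4,-4.2,-0.9],[4,-4.2,-0.9],[4,-4.2,-0.9],[4,-4.2,-0.9],[0,0,0]], "twist": [0.056,0.056,0.056,0.056,0.056,0.056,0.056,0.056,0]}}

```text
time: 1.27
ee_pos: [0.4735, 0.2085, 0.1543]
ee_rot: [-0.0, -0.104, 0.995, -0.0]
ft_force: [-0.2, 0.8, -0.1]
width: 1.002
```

```bash
python3 - <<'E'
from h import *
C=cam('wrist'); im=grab_frame('wrist'); np.save('C1.npy',np.array([0]))
import pickle; pickle.dump(C,open('C1.pkl','wb'))
for p in [(.4626,.2199,.062),(.5323,.233,.05),(.4092,.2098,.05)]: print(w2px('wrist',p,C))
cv2.imwrite('pics/w1.png',cv2.resize(im,(800,600),interpolation=cv2.INTER_CUBIC)); print(get_state()['ee_pos'],get_state()['qvel'].max())
E
```

```text
[292.30997714 196.42536662]
[288.69978644 265.70462547]
[293.88011044 129.17505755]
[0.47203743 0.2098492  0.1544821 ] 0.05720849626999403
```

View pics/w1.png

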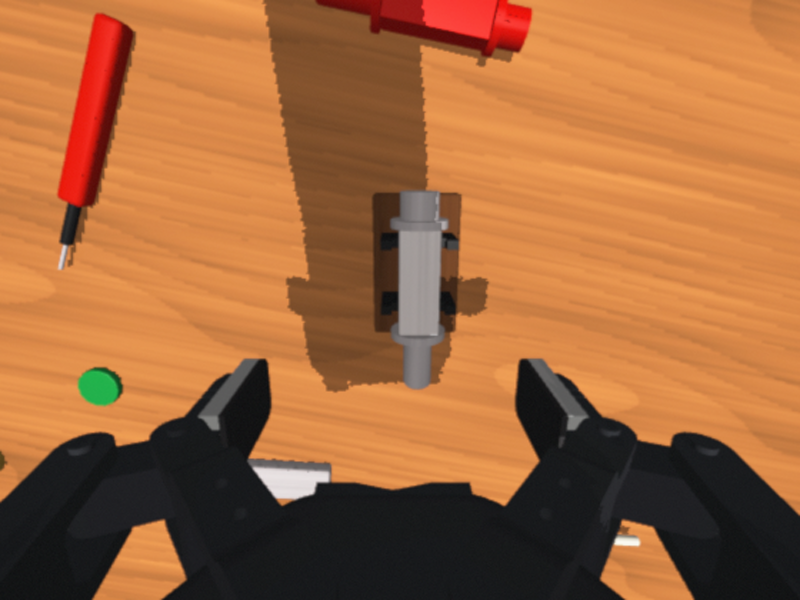

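The wrist view shows the gauge centred. Its handle's top face has corners at about (399,230), (440,230), (399,333) and (437,333); the go tip is at (417,387) and the no-go tip at (419,192).

```bash
python3 - <<'E'
from h import *; import pickle
C=pickle.load(open('C1.pkl','rb'))
q=lambda u,v,z:px2w('wrist',u*.7,v*.7,z,C)
a=q(399,230,.062);b=q(440,230,.062);c=q(399,333,.062);d=q(437,333,.062)
print(a,b,c,d,np.linalg.norm(a-b),np.linalg.norm(a-c))
n=(a+b)/2;g=(c+d)/2;print('centre',(n+g)/2,'yaw',np.arctan2(*(g-n)[1::-1]))
t=q(417,387,.052);m=q(419,192,.0615);v=t-m;print(t,m,np.linalg.norm(v[:2]),np.arctan2(v[1],v[0]), t-.071*v/np.linalg.norm(v))
E
```

```text
[0.43581805 0.2029834  0.062     ] [0.43103319 0.22575843 0.062     ] [0.49710118 0.21614421 0.062     ] [0.49234907 0.23880777 0.062     ] 0.023272232551577704 0.0626803672932371
centre [0.46407537 0.22092345 0.062     ] yaw 0.21061692307296812
[0.53596179 0.23681876 0.052     ] [0.41301662 0.20944284 0.0615    ] 0.12595615791745127 0.21909339586088633 [0.46685533 0.22143098 0.05733987]
```

Call:
{"api": "step_arm", "payload": {"translation": [[-0.7,1.1,-2.0],[0,0,-3.0],[0,0,-3.0],[0,0,-2.0],[0,0,0]], "twist": [0,0,0,0,0], "jaw": 8.54}}

```text
time: 1.95
ee_pos: [0.4596, 0.2267, 0.0531]
ee_rot: [-0.001, -0.109, 0.994, 0.002]
ft_force: [0.8, -0.3, 0.6]
width: 0.998
```

Call:
{"api": "step_arm", "payload": {"translation": [[0.5,-0.55,-1.1],[0,0,-1.0],[0,0,0]], "twist": [-0.005,0,0]}}

```text
time: 2.33
ee_pos: [0.4656, 0.2226, 0.0329]
ee_rot: [0.0, -0.107, 0.994, 0.002]
ft_force: [-0.5, -1.0, 1.6]
width: 1.001
```

Call:
{"api": "step_arm", "payload": {"translation": [[-0.1,-0.1,-0.2],[0,0,0],[0,0,0],[0,0,0],[0,0,0],[0,0,0],[0,0,0]], "twist": [0,0,0,0,0,0,0], "jaw": 1.8}}

```text
time: 3.2
ee_pos: [0.4656, 0.2217, 0.0319]
ee_rot: [0.001, -0.107, 0.994, 0.002]
ft_force: [0.8, -0.6, -0.2]
width: 0.27
```

Call:
{"api": "step_arm", "payload": {"translation": [[0,0,4],[0,0,5],[0.5,-3.9,2],[0.5,-3.9,2],[0.5,-3.9,2],[0.5,-3.9,2],[0.5,-3.9,0],[0.5,-3.9,0],[0.5,-3.9,0],[0.5,-3.9,0],[0.5,-3.9,0],[0.5,-3.9,0]], "twist": [0,0,-0.175,-0.175,-0.175,-0.175,-0.175,-0.175,-0.175,-0.175,-0.175,-0.175]}}

```text
time: 4.7
ee_pos: [0.5105, -0.1788, 0.203]
ee_rot: [-0.001, 0.713, 0.701, 0.003]
ft_force: [0.8, 0.5, -2.1]
width: 0.272
```

Call:
{"api": "step_arm", "payload": {"translation": [[0,0,0],[0,0,0]], "twist": [0,0]}}

```text
time: 4.95
ee_pos: [0.5098, -0.1807, 0.2018]
ee_rot: [-0.002, 0.714, 0.7, 0.003]
ft_force: [-0.3, -0.6, -2.2]
width: 0.27
```

```bash
python3 - <<'E'
from h import *; import pickle
s=get_state();print(s['ee_pos'],s['ee_rot'],2*np.arctan2(s['ee_rot'][1],s['ee_rot'][2]),s['ft_force'],s['width'])
C=cam('wrist'); im=grab_frame('wrist'); pickle.dump(C,open('C2.pkl','wb'))
print(w2px('wrist',(.573,-.215,.082),C)/.7)
cv2.imwrite('pics/w2.png',cv2.resize(im,(800,600),interpolation=cv2.INTER_CUBIC))
E
```

```text
[ 0.5098474  -0.18074755  0.20180513] [-0.00202437  0.71444214  0.69968685  0.00257646] 1.5916639436691657 [-0.30731161 -0.58895596 -2.21226671] 0.27028542703341984
[486.45577976 328.68348005]
```

View pics/w2.png

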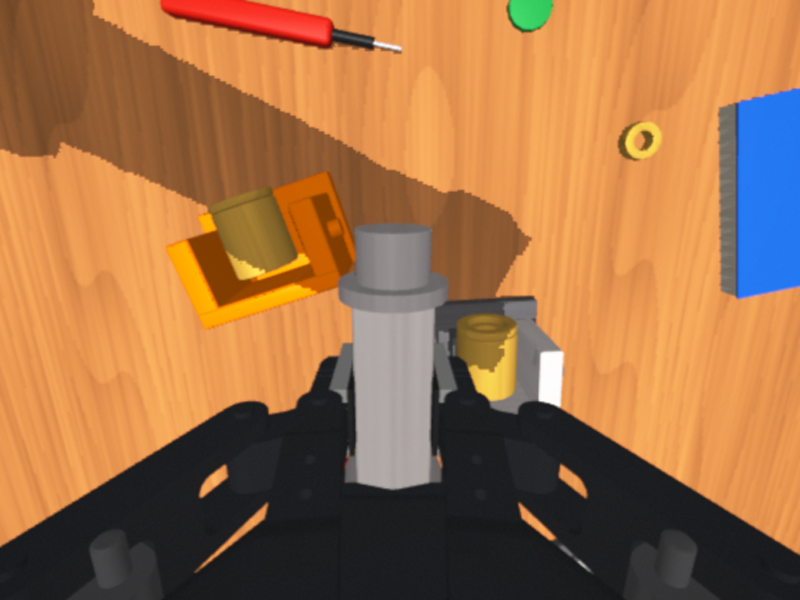

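The view shows the brass bush's rim at (487,327), its edges at columns 456 and 518; the plate's front edge runs (437,305)–(535,298). The held gauge is square in the jaws with its no-go end toward the camera.

```bash
python3 - <<'E'
from h import *; import pickle
C=pickle.load(open('C2.pkl','rb'))
q=lambda u,v,z:px2w('wrist',u*.7,v*.7,z,C)
for p in [(456,328,.06),(518,327,.06),(487,327,.06),(487,314.5,.082),(535,298,.0),(437,305,.0),(535,298,.012)]: print(p,q(*p).round(4))
# gauge collar/no-go in gripper, at z=.22
for p in [(355,233,.22),(432,233,.22),(340,290,.22),(447,290,.22)]: print(p,q(*p).round(4))
E
```

```text
(456, 328, 0.06) [ 0.5558 -0.2225  0.06  ]
(518, 327, 0.06) [ 0.6012 -0.2227  0.06  ]
(487, 327, 0.06) [ 0.5785 -0.2222  0.06  ]
(487, 314.5, 0.082) [ 0.573  -0.2049  0.082 ]
(535, 298, 0.0) [ 0.6332 -0.2192  0.    ]
(437, 305, 0.0) [ 0.548  -0.2237  0.    ]
(535, 298, 0.012) [ 0.6289 -0.2155  0.012 ]
(355, 233, 0.22) [ 0.4999 -0.1297  0.22  ]
(432, 233, 0.22) [ 0.5232 -0.1302  0.22  ]
(340, 290, 0.22) [ 0.4943 -0.1475  0.22  ]
(447, 290, 0.22) [ 0.528  -0.1482  0.22  ]
```

Call:
{"api": "step_arm", "payload": {"translation": [[2.1,3,0],[2.1,3,0],[2.1,3,0],[0,0,-4],[0,0,-4],[0,0,-4],[0,0,-2.5],[0,0,0],[0,0,0]], "twist": [0.02,0.02,0.018,0,0,0,0,0,0]}}

```text
time: 6.12
ee_pos: [0.5729, -0.0759, 0.0551]
ee_rot: [-0.002, 0.685, 0.728, 0.003]
ft_force: [-0.0, 0.5, -2.1]
width: 0.272
```

Call:
{"api": "step_arm", "payload": {"translation": [[0,-1.4,-1.0],[0,-1.4,-0.3],[0,0,0],[0,0,0]], "twist": [-0.018,0,0,0]}}

```text
time: 6.62
ee_pos: [0.5755, -0.1073, 0.0447]
ee_rot: [0.001, 0.693, 0.721, 0.005]
ft_force: [0.4, 0.3, -2.7]
width: 0.273
```

```bash
python3 - <<'E'
from h import *; import pickle
s=get_state();print(s['ee_pos'],s['ee_rot'],-2*np.arctan2(s['ee_rot'][1],s['ee_rot'][2]),s['ft_force'],s['width'])
im=grab_frame('top'); cv2.imwrite('pics/t2.png',im)
d=grab_frame('side'); cv2.imwrite('pics/s2.png',d)
a=cv2.resize(im[150:250,320:420],(600,600),interpolation=cv2.INTER_CUBIC);cv2.imwrite('pics/t2c.png',a)
for p in [(.575,-.107,.06),(.577,-.218,.06)]: print(w2px('top',p),w2px('side',p))
E
```

```text
[ 0.57553786 -0.10734997  0.0446841 ] [0.00099724 0.69257933 0.72132612 0.0046372 ] -1.5301389680694708 [ 0.38848624  0.25779481 -2.71394211] 0.27288554652720387
[316.3425977  195.12334882] [329.45805021 239.66368648]
[355.09481121 193.76298452] [341.31485971 279.43711605]
```

Call:
{"api": "step_arm", "payload": {"translation": [[-0.3,-1.0,-0.28],[0.04,-1.0,0],[0,0,0],[0,0,0]], "twist": [0,0,0,0]}}

```text
time: 7.22
ee_pos: [0.5727, -0.1283, 0.0417]
ee_rot: [0.001, 0.692, 0.722, 0.005]
ft_force: [-0.1, -0.9, -1.6]
width: 0.268
```

Call:
{"api": "step_arm", "payload": {"translation": [[0.08,-0.8,0],[0,-0.3,0],[0,-0.3,0],[0,-0.3,0],[0,0,0]], "twist": [0,0,0,0,0]}}

```text
time: 7.85
ee_pos: [0.5737, -0.1463, 0.0418]
ee_rot: [0.001, 0.692, 0.722, 0.005]
ft_force: [-0.5, -0.5, -1.6]
width: 0.273
```

Call:
{"api": "step_arm", "payload": {"translation": [[0.01,-0.2,0],[0.01,-0.2,0],[0.01,-0.2,0],[0,0,0]], "twist": [0,0,0,0]}}

```text
time: 8.35
ee_pos: [0.574, -0.1525, 0.0418]
ee_rot: [0.001, 0.692, 0.722, 0.005]
ft_force: [-0.1, 0.8, -2.2]
width: 0.27
```

Call:
{"api": "step_arm", "payload": {"translation": [[0.01,-0.2,0],[0.01,-0.2,0],[0,0,0]], "twist": [0,0,0]}}

```text
time: 8.72
ee_pos: [0.5742, -0.1567, 0.0418]
ee_rot: [0.001, 0.692, 0.722, 0.005]
ft_force: [0.4, 0.3, -2.7]
width: 0.276
```

Call:
{"api": "step_arm", "payload": {"translation": [[0.01,-0.2,0],[0.01,-0.2,0],[0.01,-0.2,0],[0,0,0]], "twist": [0,0,0,0]}}

```text
time: 9.22
ee_pos: [0.5745, -0.1632, 0.0418]
ee_rot: [0.001, 0.692, 0.722, 0.005]
ft_force: [0.2, -0.8, -1.6]
width: 0.266
```

Call:
{"api": "step_arm", "payload": {"translation": [[0.01,-0.25,0],[0.01,-0.25,0],[0.01,-0.25,0],[0,0,0]], "twist": [0,0,0,0]}}

```text
time: 9.72
ee_pos: [0.5749, -0.1713, 0.0418]
ee_rot: [0.001, 0.692, 0.722, 0.005]
ft_force: [0.1, 0.5, -0.4]
width: 0.272
```

Call:
{"api": "step_arm", "payload": {"translation": [[0.01,-0.2,0],[0.01,-0.2,0],[0,0,0]], "twist": [0,0,0]}}

```text
time: 10.1
ee_pos: [0.575, -0.1755, 0.0418]
ee_rot: [0.001, 0.692, 0.722, 0.005]
ft_force: [0.5, 0.8, -2.1]
width: 0.269
```

Call:
{"api": "step_arm", "payload": {"translation": [[0,-0.12,0],[0,-0.12,0],[0,-0.12,0],[0,0,0]], "twist": [0,0,0,0]}}

```text
time: 10.6
ee_pos: [0.575, -0.1793, 0.0417]
ee_rot: [0.001, 0.692, 0.722, 0.005]
ft_force: [0.6, 0.2, -1.6]
width: 0.273
```

Call:
{"api": "step_arm", "payload": {"translation": [[0,-0.12,0],[0,-0.12,0],[0,0,0]], "twist": [0,0,0]}}

```text
time: 10.98
ee_pos: [0.575, -0.1805, 0.0418]
ee_rot: [0.0, 0.692, 0.722, 0.006]
ft_force: [0.2, -0.0, -1.8]
width: 0.268
```

Call:
{"api": "step_arm", "payload": {"translation": [[0,-0.15,0],[0,-0.15,0]], "twist": [0,0]}}

```text
time: 11.22
ee_pos: [0.5749, -0.1804, 0.0418]
ee_rot: [-0.002, 0.691, 0.723, 0.008]
ft_force: [1.0, 7.4, 2.2]
width: 0.275
```

Call:
{"api": "step_arm", "payload": {"translation": [[0,-0.2,0],[0,-0.2,0],[0,-0.2,0]], "twist": [0,0,0]}}

```text
time: 11.6
ee_pos: [0.5748, -0.1801, 0.0423]
ee_rot: [-0.006, 0.69, 0.724, 0.013]
ft_force: [0.7, 8.5, 1.7]
width: 0.274
```

Call:
{"api": "step_arm", "payload": {"translation": [[0,0.05,0],[0,0,0],[0,0,0]], "twist": [0,0,0]}}

```text
time: 11.98
ee_pos: [0.5749, -0.18, 0.0425]
ee_rot: [-0.005, 0.69, 0.724, 0.012]
ft_force: [0.1, 1.7, -0.8]
width: 0.27
```

```bash
cat >> h.py <<'E'
def st():
    s=get_state(); q=s['ee_rot']; from scipy.spatial.transform import Rotation as R
    z=R.from_quat(q,scalar_first=True).as_matrix()[:,2]
    print(round(s['time'],2),s['ee_pos'].round(4),'gyaw',round(-2*np.arctan2(q[1],q[2]),4),'z',z.round(4),s['ft_force'].round(1),s['joint_positions'].round(3))
E
python3 -c "
from h import *
st()"
```

```text
11.97 [ 0.5749 -0.18    0.0425] gyaw -1.522 z [ 0.0091  0.0249 -0.9996] [ 0.1  1.7 -0.8] [-0.422  0.549 -0.157  0.867  0.026  1.1  ]
```

Call:
{"api": "step_arm", "payload": {"translation": [[0,0.3,-0.02],[-0.02,0.5,-0.02],[-0.03,0.8,0],[-0.03,0.8,0],[-0.03,0.8,0],[0,0,0]], "twist": [0,0,0,0,0,0]}}

```text
time: 12.72
ee_pos: [0.5737, -0.1469, 0.042]
ee_rot: [-0.004, 0.69, 0.724, 0.011]
ft_force: [0.6, 0.4, -2.0]
width: 0.272
```

Call:
{"api": "step_arm", "payload": {"translation": [[0,1.5,0],[0,3,0],[0,3,2.5],[0,2.5,3],[0,0,2.5],[0,0,0],[0,0,0],[0,0,0],[0,0,0],[0,0,0],[0,0,0],[0,0,0]], "twist": [0,0,0,0,0.18,0.18,0.18,0.18,0.18,0.18,0.18,0.18]}}

```text
time: 14.22
ee_pos: [0.5704, -0.0333, 0.1235]
ee_rot: [-0.013, 0.016, 1.0, 0.005]
ft_force: [0.8, -0.9, -2.9]
width: 0.27
```

Call:
{"api": "step_arm", "payload": {"translation": [[0,0,0],[0,0,0],[0,0,0],[0,0,0],[0,0,0],[0,0,0],[0,0,0],[0,0,0],[0,0,0],[0,0,0]], "twist": [0.18,0.18,0.18,0.18,0.18,0.18,0.18,0.18,0,0]}}

```text
time: 15.48
ee_pos: [0.5674, -0.0248, 0.1222]
ee_rot: [-0.014, -0.666, 0.746, -0.002]
ft_force: [0.2, 1.0, -2.1]
width: 0.275
```

```bash
python3 - <<'E'
from h import *; import pickle
st(); C=cam('wrist'); pickle.dump(C,open('C3.pkl','wb')); im=grab_frame('wrist')
s=grab_frame('side'); p=w2px('side',get_state()['ee_pos']); print(p)
u,v=p.astype(int); c=cv2.resize(s[max(0,v-60):v+40,u-60:u+60],(480,400),interpolation=cv2.INTER_CUBIC)
a=cv2.resize(im,(533,400)); cv2.imwrite('pics/w3.png',np.hstack([a[:,130:400],c]))
E
```

```text
15.47 [ 0.5674 -0.0248  0.1222] gyaw 1.4573 z [-0.0183 -0.0222 -0.9996] [ 0.2  1.  -2.1] [-0.142  0.431 -0.127  1.028 -0.025 -1.599]
[320.64897917 193.19091438]
```

View pics/w3.png

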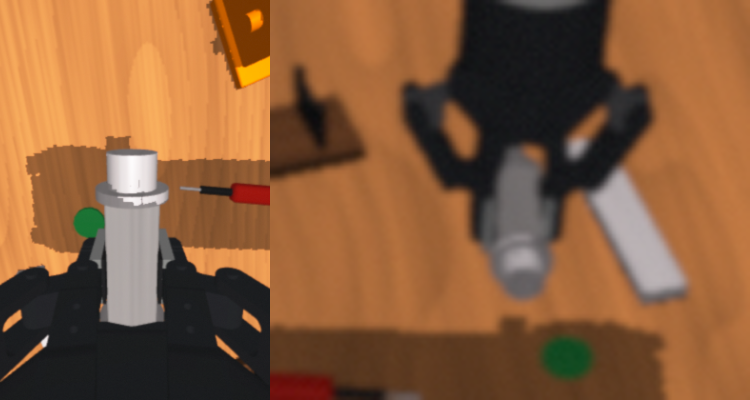

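Against the earlier wrist view, the gauge sits in the jaws exactly as before, with the same edge columns and rows, so it hasn't slipped. The no-go end points to the holder. I'll correct the yaw and approach.

Call:
{"api": "step_arm", "payload": {"translation": [[0.3,-3,0],[0.2,-3,-1],[0,-1.5,-3],[0,0,-3],[0,0,-0.8],[0,0,0],[0,0,0]], "twist": [0.155,0,0,0,0,0,0]}}

```text
time: 16.45
ee_pos: [0.5749, -0.1024, 0.0449]
ee_rot: [0.013, 0.721, -0.692, 0.006]
ft_force: [0.0, 0.9, -2.2]
width: 0.27
```

```bash
python3 -c "
from h import *
st()"
```

```text
16.45 [ 0.5749 -0.1024  0.0449] gyaw -4.6716 z [-0.0095 -0.0258 -0.9996] [ 0.   0.9 -2.2] [-0.27   0.518 -0.204  0.851 -0.027 -1.882]
```

Call:
{"api": "step_arm", "payload": {"translation": [[-0.2,-1.2,-0.35],[0,-1.2,0],[0,-0.8,0],[0,0,0],[0,0,0]], "twist": [0,0,0,0,0]}}

```text
time: 17.08
ee_pos: [0.5748, -0.1378, 0.0438]
ee_rot: [0.012, 0.721, -0.693, 0.008]
ft_force: [-0.8, 0.4, -2.0]
width: 0.269
```

Call:
{"api": "step_arm", "payload": {"translation": [[-0.17,0,-0.26],[0,-0.5,0],[0,-0.5,0],[0,0,0]], "twist": [0,0,0,0]}}

```text
time: 17.58
ee_pos: [0.5728, -0.1477, 0.0408]
ee_rot: [0.012, 0.721, -0.692, 0.008]
ft_force: [-0.3, 0.1, -2.1]
width: 0.27
```

```bash
python3 -c "
from h import *
st()"
```

```text
17.57 [ 0.5728 -0.1477  0.0408] gyaw -4.6714 z [-0.0054 -0.0273 -0.9996] [-0.3  0.1 -2.1] [-0.345  0.53  -0.195  0.842 -0.028 -1.957]
```

Call:
{"api": "step_arm", "payload": {"translation": [[0.08,-0.5,0],[0.01,-0.4,0],[0.01,-0.25,0],[0.01,-0.2,0],[0,0,0]], "twist": [0,0,0,0,0]}}

```text
time: 18.2
ee_pos: [0.5741, -0.1623, 0.0409]
ee_rot: [0.012, 0.721, -0.692, 0.008]
ft_force: [0.2, 0.6, -2.7]
width: 0.27
```

Call:
{"api": "step_arm", "payload": {"translation": [[0,-0.15,0],[0,-0.15,0],[0,-0.1,0]], "twist": [0,0,0]}}

```text
time: 18.58
ee_pos: [0.574, -0.1663, 0.0409]
ee_rot: [0.012, 0.721, -0.692, 0.008]
ft_force: [0.9, 0.9, -1.5]
width: 0.276
```

In the recess (past the rim plane, no contact). On to the step.

Call:
{"api": "step_arm", "payload": {"translation": [[0,-0.12,0],[0,-0.12,0],[0,-0.1,0]], "twist": [0,0,0]}}

```text
time: 18.95
ee_pos: [0.574, -0.169, 0.0409]
ee_rot: [0.011, 0.722, -0.692, 0.007]
ft_force: [-0.9, 4.4, 0.2]
width: 0.266
```

Call:
{"api": "step_arm", "payload": {"translation": [[0,-0.18,0],[0,-0.18,0],[0,-0.18,0]], "twist": [0,0,0]}}

```text
time: 19.32
ee_pos: [0.5739, -0.1689, 0.0414]
ee_rot: [0.007, 0.723, -0.691, 0.003]
ft_force: [-0.5, 6.2, 0.9]
width: 0.273
```

```bash
python3 -c "
from h import *
st()"
```

```text
19.32 [ 0.5739 -0.1689  0.0414] gyaw -4.6673 z [-0.0043 -0.0143 -0.9999] [-0.5  6.2  0.9] [-0.385  0.542 -0.171  0.856 -0.015 -2.   ]
```

Call:
{"api": "step_arm", "payload": {"translation": [[0,-0.18,-0.02],[0,-0.18,-0.02],[0,-0.18,-0.02],[0,-0.18,-0.02],[0,-0.18,-0.02]], "twist": [0,0,0,0,0]}}

```text
time: 19.95
ee_pos: [0.5736, -0.1686, 0.0416]
ee_rot: [-0.0, 0.725, -0.689, -0.002]
ft_force: [0.1, 5.7, 1.9]
width: 0.27
```

```bash
python3 -c "
from h import *
st()"
```

```text
19.95 [ 0.5736 -0.1686  0.0416] gyaw -4.6614 z [-0.003  0.003 -1.   ] [0.1 5.7 1.9] [-3.930e-01  5.450e-01 -1.660e-01  8.640e-01  2.000e-03 -2.015e+00]
```

Call:
{"api": "step_arm", "payload": {"translation": [[0,-0.2,-0.02],[0,-0.2,-0.02],[0,-0.2,-0.02],[0,-0.2,-0.02]], "twist": [0,0,0,0]}}

```text
time: 20.45
ee_pos: [0.5734, -0.1683, 0.042]
ee_rot: [-0.006, 0.727, -0.687, -0.007]
ft_force: [-0.6, 7.2, 1.6]
width: 0.273
```

Call:
{"api": "step_arm", "payload": {"translation": [[0,0.05,0],[0,0.3,0],[0,0.6,0],[0,0.8,0],[0,1.5,0],[0,3,0],[0,3,2],[0,3,4],[0,0,2],[0,0,0],[0,0,0]], "twist": [0,0,0,0,0,0,0,0,0,0,0]}}

```text
time: 21.82
ee_pos: [0.5709, -0.0366, 0.1223]
ee_rot: [-0.005, 0.728, -0.686, -0.008]
ft_force: [-0.2, -0.6, -2.2]
width: 0.274
```

```bash
python3 -c "
from h import *
st()"
```

```text
21.82 [ 0.5709 -0.0366  0.1223] gyaw -4.6536 z [-0.0051  0.0179 -0.9998] [-0.2 -0.6 -2.2] [-0.184  0.43  -0.127  1.022  0.017 -1.814]
```

Call:
{"api": "step_arm", "payload": {"translation": [[-1.05,2.5,0],[-1.05,2.5,0],[-1.05,2.5,0],[-1.05,2.5,0],[-1.05,2.5,0],[-1.05,2.5,0],[-1.05,2.5,0],[-1.05,2.5,0],[-1,2.5,0],[-0.5,1.5,0],[0,0,0],[0,0,0]], "twist": [-0.141,-0.141,-0.141,-0.141,-0.141,-0.141,-0.141,-0.141,-0.141,-0.141,0,0]}}

```text
time: 23.32
ee_pos: [0.4586, 0.205, 0.1059]
ee_rot: [-0.001, -0.082, 0.997, 0.008]
ft_force: [0.4, -0.4, -1.5]
width: 0.272
```

```bash
python3 -c "
from h import *
st()"
```

```text
23.32 [0.4586 0.205  0.1059] gyaw 0.1651 z [-0.0029  0.0149 -0.9999] [ 0.4 -0.4 -1.5] [ 0.285  0.307 -0.359  0.904  0.015  0.119]
```

Call:
{"api": "step_arm", "payload": {"translation": [[0.7,1.65,-1],[0,0,-2],[0,0,-1],[0,0,0],[0,0,0]], "twist": [0.047,0,0,0,0]}}

```text
time: 23.95
ee_pos: [0.4686, 0.2221, 0.0633]
ee_rot: [-0.001, -0.109, 0.994, 0.008]
ft_force: [0.7, 0.3, -0.8]
width: 0.27
```

```bash
python3 -c "
from h import *
st()"
```

```text
23.95 [0.4686 0.2221 0.0633] gyaw 0.2181 z [-0.0028  0.0157 -0.9999] [ 0.7  0.3 -0.8] [ 0.311  0.378 -0.377  0.813  0.016  0.093]
```

Call:
{"api": "step_arm", "payload": {"translation": [[-0.3,-0.03,-1],[0,0,-1.2],[0,0,-0.5],[0,0,0]], "twist": [-0.005,0,0,0]}}

```text
time: 24.45
ee_pos: [0.4658, 0.2219, 0.0353]
ee_rot: [0.0, -0.106, 0.994, 0.008]
ft_force: [-0.5, 0.1, -2.1]
width: 0.271
```

Call:
{"api": "step_arm", "payload": {"translation": [[0,0,-0.15],[0,0,-0.1],[0,0,-0.08]], "twist": [0,0,0]}}

```text
time: 24.82
ee_pos: [0.4664, 0.222, 0.0323]
ee_rot: [0.001, -0.106, 0.994, 0.008]
ft_force: [0.3, 0.5, -2.3]
width: 0.272
```

Call:
{"api": "step_arm", "payload": {"translation": [[0,0,-0.05],[0,0,-0.05]], "twist": [0,0]}}

```text
time: 25.08
ee_pos: [0.4665, 0.222, 0.0319]
ee_rot: [0.001, -0.106, 0.994, 0.008]
ft_force: [-2.0, -1.2, 4.9]
width: 0.272
```

Seated (contact at the pick-up height). Opening the jaws slowly and retreating.

Call:
{"api": "step_arm", "payload": {"translation": [[0,0,0],[0,0,0],[0,0,0],[0,0,0]], "twist": [0,0,0,0], "jaw": 3.5}}

```text
time: 25.58
ee_pos: [0.4677, 0.2225, 0.0325]
ee_rot: [0.002, -0.106, 0.994, 0.009]
ft_force: [0.4, 0.8, 0.1]
width: 0.412
```

Call:
{"api": "step_arm", "payload": {"translation": [[0,0,0],[0,0,0],[0,0,0],[0,0,0.5],[0,0,2],[0,0,4],[0,0,4],[0,0,3],[0,0,0],[0,0,0]], "twist": [0,0,0,0,0,0,0,0,0,0], "jaw": 6.5}}

```text
time: 26.82
ee_pos: [0.4662, 0.222, 0.1722]
ee_rot: [0.002, -0.106, 0.994, 0.008]
ft_force: [0.2, -0.8, -0.3]
width: 0.762
```

```bash
python3 - <<'E'
from h import *; import pickle
st(); pickle.dump(cam('wrist'),open('C4.pkl','wb')); im=grab_frame('wrist'); s=grab_frame('side')
a=cv2.resize(im,(533,400)); c=cv2.resize(s[110:210,200:330][:, :],(520,400),interpolation=cv2.INTER_CUBIC)
cv2.imwrite('pics/w4.png',np.hstack([a[:,130:400],c])); cv2.imwrite('pics/s4.png',s)
E
```

```text
26.82 [0.4662 0.222  0.1722] gyaw 0.213 z [ 0.0014  0.0171 -0.9999] [ 0.2 -0.8 -0.3] [ 0.312  0.278 -0.215  1.071  0.016  0.099]
```

View pics/w4.png

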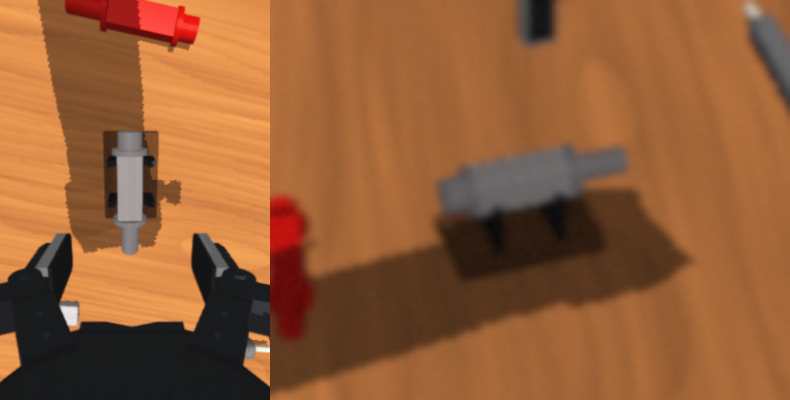

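The gauge lies level on both saddles between the lips. In the wrist crop the handle spans (117..143, 155..222) and the go tip is at (130,252). The jaws are clear of it, so I'm handing in.

```bash
python3 -c "
from plant import *
print(finish_job())"
```

```text
the job is handed in; nothing more can be done
None
```

The bore check is done and handed in after about 27 s. The bush passed: the go end went fully home and the no-go end was refused.

- **Go end:** It slid in with no sideways force above about 1 N. It stopped with the gauge centre 37 mm short of the rim plane I had measured, which is where the collar should seat. I pressed it home at about 7–8.5 N and drew it out freely.
- **No-go end:** After turning the gauge round, the no-go end entered the recess and stopped at the step. I pressed for about 1.5 s at 4–7 N, and it went no further.
- **Return to rest:** I laid the gauge back the same way round as it started, touching down at 4.9 N at the pick-up height. The last wrist and side pictures show it level on both saddles between the lips, with the open gripper about 14 cm above.
- **Disagreements and limits:**
  - The no-go stop read about 1.5 mm short of the expected depth, within my measuring error.
  - The tool tilted up to about 1.5° while pressing. The gauge was about 1.5° off level when the no-go end met the step, level in mid-press, and about 1° the other way by the end.
  - Forces were read only at the end of each move. The highest I saw was 8.5 N.

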